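# Load the orange pane and hold the lantern's lens collar home

## Task

Slide the orange colour pane up out of its slot in the wooden rack, lower it all the way into the slot in the top of the grey craft lantern without dropping it, and let go of it. Then turn the lantern's black knurled lens collar until its hidden keyways drop over the pins, push it fully home against its spring so its rim is flush on the deck, and finish while still holding it pushed down there. Leave the other panes in the rack and the craft things around where they are.

Things in the scene. Friction and masses are not known exactly. Their poses are not given: they have to be found in the camera images.
- rack: Low wooden rack, fixed, 100 (x) x 190 (y) x 38 mm high; origin at the centre of its underside. Three slots at y = -60, 0 and +60 mm, each 7 mm (y) x 76 mm (x), floor 8 mm above the table, 30 mm deep. One pane stands in each, its faces looking along the rack's y.
- pane_orange: Loose orange acrylic pane, 45 g, 70 mm wide (its x) x 90 mm tall (its z); 5 mm thick (its y) over the lower 70 mm, the top 20 mm a white grip strip 8 mm thick with an orange stripe. Origin at the centre of its lower edge. Stands in one of the rack's three slots (which one varies), 60 mm of it showing; may lean a few degrees.
- pane_blue: Same pane in blue; stays in the rack. Origin at the centre of its lower edge.
- pane_green: Same pane in green; stays in the rack. Origin at the centre of its lower edge.
- lantern: Grey craft lantern, fixed, 100 (x) x 210 (y) x 90 mm high; origin at the centre of its underside. Its flat top (the deck) is 90 mm above the table. The pane slot is in the deck at its y = +50 mm, the lens collar at its y = -50 mm.
- slot_floor (a point): Centre of the floor of the lantern's pane slot, 40 mm below the deck. Slot 8 mm (lantern y) x 76 mm (lantern x); sloping black lips 6 mm high lead in on the two long sides. A pane fully in stands on this floor with 50 mm showing above the deck, either face forward.
- slot_mouth (a point): Centre of the same slot at deck height, directly above slot_floor.
- collar_seat (a point): Point on the deck on the collar's axis, level with the collar's underside when fully home. Pins hidden under the collar can stand at any angle. Once the keyways catch (within about 6 degrees either side) the collar drops 4 mm onto a spring plate, then pushes down 5 mm more until its rim meets the deck; the spring gives 4 N rising to 10 N and lifts it again if let go. Push with 12 to 20 N.
- collar: Loose black knurled lens collar, glass on top, orange line round its foot, 60 mm across, 36 mm high, about 160 g; origin at the centre of its underside. It sits over a round spigot (1 mm play) on three upright pins, its underside 9 mm above the deck. Its three keyways are hidden inside: from the start it takes 20 to 72 degrees of turn clockwise seen from above, lightly pressed, to find the pins.
- tape: Roll of yellow tape lying flat, 90 mm across, 22 mm high; bystander.
- glue: White glue bottle with orange cap, 42 mm across, 110 mm high; bystander.
- paint_jar: Red paint jar, 56 mm across, 65 mm high; bystander.
- stamp: Wooden stamp block, 50 x 35 x 30 mm; bystander.
- paper_plate: White snowman plate with coloured dots, 180 mm across, 6 mm high; bystander.
- markers: Open clear case of six markers, 75 x 130 x 16 mm; bystander.
Not all that is in view belongs to the job. There is more than one size of the rack; the job needs the smaller.

How it is judged:
By the outcome, as a careful person would: the job done as asked, in the order asked, and still so for the second after the job is handed in, while the arm keeps its last pose, push and grip.
It also fails if it takes over 48 s, if anything falls off the work surface, if the arm or the gripper's body presses on something with over 40 N, if the wrist force passes 120 N, or if a joint passes its speed limit or range.

## Robot

A 7-joint arm with a two-finger parallel gripper is mounted at the origin on the work surface. World frame = base frame: x ahead of the robot, y to its left, z up, the work surface at z = 0. Lengths are in m, angles in rad, forces in N, time in s.
With the tool pointing down it reaches from about 0.35 to 0.9 m from the base axis. Payload 8.1 kg.
Tool frame: the origin (TCP) lies midway between the tips of the shut fingers; the grasp point (between the pads) lies arm.tcp_to_grasp behind it (arm.tcp_to_grasp is the distance from the TCP to the grasp point, in m); z points along the fingers, y is the line along which they close (so a half turn about z gives the same grasp; the last joint's range is limited). The gripper opens to 92 mm and grips with 3 to 60 N. Pads are 19 mm wide; open, the fingers measure 130 mm over their backs; the gripper's body (75 mm by 190 mm) begins 47 mm behind the grasp point.
Start: joints at [1.062, 0.434, 0.025, 1.573, -0.012, 1.134, -0.075], TCP at [0.247, -0.574, 0.195] pointing down, gripper open.
Joint ranges: [-2.62, 2.62], [-0.44, 2.09], [-1.27, 1.32], [0.08, 2.57], [-1.32, 4.46], [0.12, 2], [-2.74, 2.74]. Speed limits (rad/s): [2.22, 2.22, 3.01, 3.01, 3.14, 3.14, 3.14].

## Interface

Orientations are given as a rotation vector (axis times angle).
In Python, from cell import observe, get_image, arm gives the robot as it stands. The module is installed in compiled form; this text tells all that it offers.
- The arm moves only by the tool drive_tool, never from a script. Its argument "steps" is a list of rows, each a list of 5 numbers: the closure, from 0 (fully open) to 1 (shut), then the shift along the world's x, y, z in mm, then the turn about the world's z in rad. In form: [[hand, x, y, z, roll], ...]. A call has 1 to 20 rows; each row shifts and turns the commanded pose from where the row before left it; what a row does not reach is not made up. A row lasts 1/12 s, in which the tool goes at most 41.7 mm and 7.16 degrees, less where a joint would pass 70% of its speed; a pose out of reach is approached as far as the arm can. A call with a gripper value outside its range is refused whole. The fingers move at their own pace and stop on an object; "grip_force" is the grip in N (left out, the last holds). Time passes only in rows, so rows that do not move let the fingers close. It gives the time, the measured TCP pose, the force, the opening and the grip force at its end, in the units of the state.
- observe(): the state, without advancing time (a new reading comes with each control period).
- get_image(name): name is "scene" or "top" or "wrist"; returns a dict with "image" (420x560x3 uint8, red, green, blue), "vfov" (degrees; the focal length in pixels is half the picture's height over the tangent of half this angle, whatever the lens; pixels are square), "cx", "cy" (the principal point, pixels), "xyz" and "attitude" of the camera in the world. Camera axes: x right, y down, z forward; pixel columns grow to the right and rows downward; lengths in m; the calibration is good to about 2 mm. A picture is of the moment at which its call begins. There is no depth.
- arm.sign_off(): hands the job in; it is judged then, once.
The state is a dict: "clock": time; "joints": joint angles; "dq": joint speeds; "joint_efforts": joint torques, N m; "position": TCP position; "ee_rot": TCP orientation; "force": force on the tool from outside, world axes, zero at the start; "ft_torque": the same for the moment, N m; "width": opening from 0.0 (shut) to 1.0 (fully open); "gripper_force": force on a finger pad.
Only numpy, scipy, OpenCV 4.12 (cv2) and the standard library are available. Lean on these libraries where they do the work, as an engineer would, in place of code of your own. Each camera call takes 0.05 s, during which the arm holds its last target. There are 200 camera calls.

## Working session

There is one attempt and no reset: what is moved stays moved. The work goes in short steps, Python scripts to look and compute and a tool call to move; the robot and the scene stay as the last step left them, time stands still between calls to the robot, and variables do not carry over. Pictures are saved under pics/ and viewed, at most 10 in all, crops included, and the job is handed in when it is done.

Besides the shell and the picture viewer there is one more tool, called by a JSON object that holds its "api" and its "payload", one argument or row to a line. drive_tool: Moves the arm, as the interface text tells. Its arguments: {"type":"object","properties":{"steps":{"type":"array"},"grip_force":{"type":"number"}},"required":["steps"]}

```bash
mkdir -p pics; cat > h.py <<'E'
import numpy as np, cv2
from scipy.spatial.transform import Rotation as R
from cell import observe, get_image, arm
def cam(n):
    d=get_image(n); d['f']=210/np.tan(np.radians(d['vfov'])/2)
    a=np.array(d['attitude'],float); d['R']=a if a.shape==(3,3) else R.from_rotvec(a).as_matrix(); return d
def ray(d,u,v):
    r=d['R']@np.array([(u-d['cx'])/d['f'],(v-d['cy'])/d['f'],1.]); return np.array(d['xyz']),r
def onz(d,u,v,z):
    o,r=ray(d,u,v); return o+r*(z-o[2])/r[2]
def proj(d,p):
    q=d['R'].T@(np.array(p)-np.array(d['xyz'])); return d['cx']+d['f']*q[0]/q[2], d['cy']+d['f']*q[1]/q[2]
E
python3 - <<'E'
from h import *
for n in('scene','top'):
    d=cam(n); print(n,d['vfov'],d['cx'],d['cy'],d['xyz'],np.round(d['attitude'],3),d['image'].shape)
    cv2.imwrite(f'pics/{n}0.png',cv2.resize(d['image'][:,:,::-1],(800,600),interpolation=cv2.INTER_CUBIC)); np.save(n+'0.npy',d)
print(observe()); print(arm.tcp_to_grasp)
E
```

```text
scene 44.17060631064624 274.6180146390603 212.49135604377668 [1.59338045 0.00795014 0.99910892] [-1.685 -1.674  0.811] (420, 560, 3)
top 48.2245434767657 287.63155573956533 214.92078882072812 [0.37393336 0.01211064 1.39979916] [-2.185  2.208 -0.044] (420, 560, 3)
{'clock': 0.1, 'joints': array([ 1.06240697,  0.43516694,  0.02498451,  1.57397504, -0.01160137,
        1.13399328, -0.07513563]), 'dq': array([-0.00066882, -0.00023864, -0.00068485, -0.00205977, -0.00060045,
       -0.00081132, -0.00084908]), 'joint_efforts': array([ 4.02922451e-03, -6.69126034e+01,  9.88117084e-01, -3.15146613e+01,
       -6.06151228e-02,  3.74453457e-02,  2.27648121e-05]), 'position': array([ 0.24646665, -0.57382251,  0.19392715]), 'ee_rot': array([-3.07587776e+00, -6.32601624e-01,  6.41922891e-04]), 'force': array([-0.06156665, -0.0230384 , -0.17274919]), 'ft_torque': array([-0.02619795,  0.03955325, -0.03141918]), 'gripper_force': 0.0, 'width': 1.0013264021479065}
0.0188
```

View pics/top0.png

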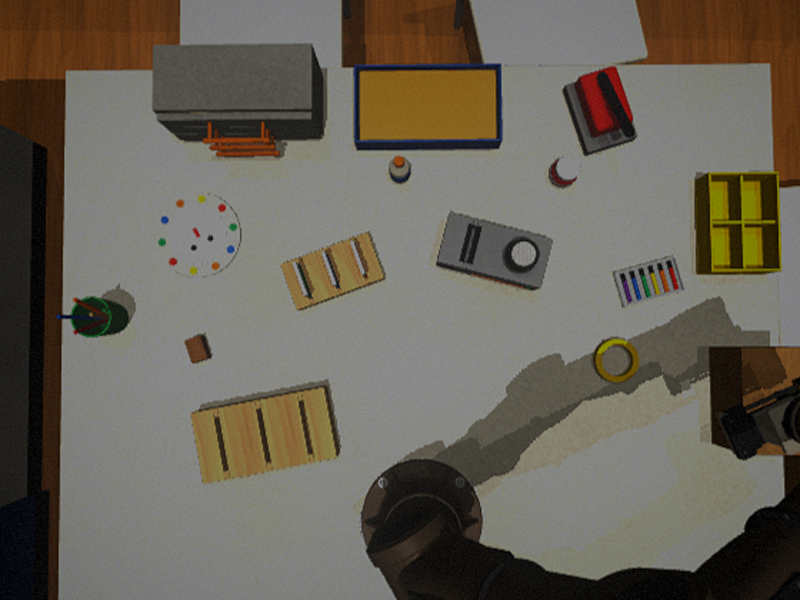

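View pics/scene0.png

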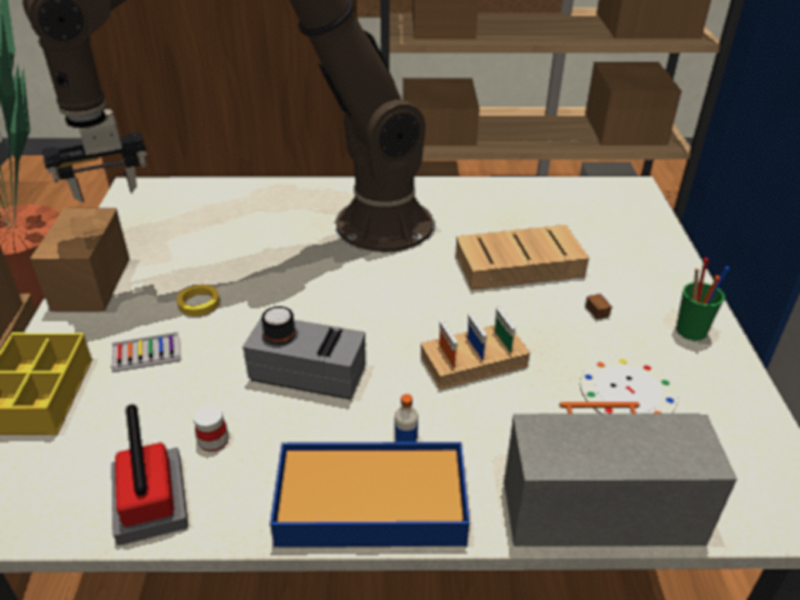

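The top view (800x600) shows the small rack at (333,270), with panes at (305,277), (332,268) and (358,258). The lantern is at (495,250) and its collar at (522,254). 

Candidates for the orange pane in the scene view:
- left pane (447,343), orange/red
- middle pane (477,337), blue
- right pane (505,330), green
- orange chair-like frame (600,405), clutter
- empty large rack (522,255), clutter

I choose the left pane in the scene view, which is the right one at (358,258) in the top view. Next I check it in a crop and measure.

```bash
cat > m.py <<'E'
from h import *
d=np.load('top0.npy',allow_pickle=True).item(); s=np.load('scene0.npy',allow_pickle=True).item()
im=d['image']; hsv=cv2.cvtColor(im,cv2.COLOR_RGB2HSV)
def blob(mask,c,n):
    k=cv2.connectedComponentsWithStats(mask.astype(np.uint8)); l=k[1][c[1],c[0]]; m=(k[1]==l).astype(np.uint8)
    ct=max(cv2.findContours(m,0,2)[0],key=cv2.contourArea); return ct
# rack: wood
H,S,V=[hsv[...,i].astype(int) for i in range(3)]
print('rack hsv',hsv[int(285*.7),int(322*.7)],'lantern',hsv[int(270*.7),int(480*.7)],'table',hsv[220,300])
def rect(mask,c,z,n):
    ct=blob(mask,c,n); P=np.array([onz(d,u,v,z)[:2] for u,v in ct[:,0,:]],np.float32)
    r=cv2.minAreaRect(P*1000); print(n,np.round(r[0],1),np.round(r[1],1),round(r[2],1))
    return r
rect((S>60)&(H<30)&(V>60),(int(300*.7),int(298*.7)),.038,'rack')
rect((S<40)&(V<125)&(V>50),(int(470*.7),int(272*.7)),.09,'lantern')
# collar
g=im[150:200,340:390]
a=cv2.resize(im[145:225,190:290,::-1],(500,400),interpolation=cv2.INTER_CUBIC)
c=cv2.resize(s['image'][200:280,285:380,::-1],(475,400),interpolation=cv2.INTER_CUBIC)
b=np.hstack([a,c])[:, :975]; cv2.imwrite('pics/c1.png',cv2.resize(b,(800,328)))
E
python3 m.py
```

```text
rack hsv [ 25 123 139] lantern [60  3 96] table [130   5 143]
rack [510.3 177.8] [103.1 192.3] 19.6
lantern [458.2  44.1] [1595.1 1177. ] 89.3
```

View pics/c1.png

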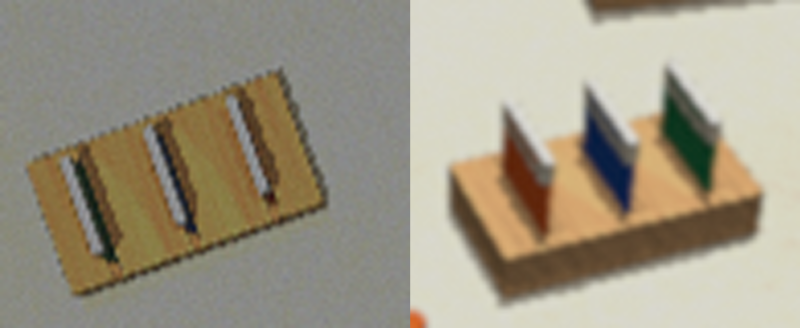

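The crop confirms it: the orange pane is the one at the rack's right end in the top view (crop pixel (250,150); (525,170) in the scene half). I move over the lantern for a close wrist view.

{"api": "drive_tool", "payload": {
  "steps": [
    [0, 16, 34, 11, 0],
    [0, 16, 34, 11, 0],
    [0, 16, 34, 11, 0],
    [0, 16, 34, 11, 0],
    [0, 16, 34, 11, 0],
    [0, 16, 34, 11, 0],
    [0, 16, 34, 11, 0],
    [0, 16, 34, 11, 0],
    [0, 16, 34, 11, 0],
    [0, 16, 34, 11, 0],
    [0, 16, 34, 11, 0],
    [0, 16, 34, 11, -0.06],
    [0, 0, 0, 0, 0],
    [0, 0, 0, 0, 0]
  ],
  "grip_force": 20
}}

```text
clock: 1.27
position: [0.4396, -0.1641, 0.327]
ee_rot: [3.093, 0.548, 0.001]
force: [-1.0, -1.4, -1.4]
width: 1.001
gripper_force: 0.0
```

```bash
python3 - <<'E'
from h import *
d=cam('wrist'); np.save('w1.npy',d); o=observe()
print(o['clock'],o['position'],o['ee_rot'],d['xyz'],d['vfov'],d['cx'],d['cy']); print(np.round(d['R'],3))
cv2.imwrite('pics/w1.png',d['image'][:,:,::-1])
E
```

```text
1.3167 [ 0.43866695 -0.166004    0.32644676] [ 3.09393861e+00  5.43624629e-01 -6.81677109e-04] [ 0.50593615 -0.13892691  0.5177589 ] 63.87121568859662 276.45847672440186 203.74983467534528
[[ 0.344 -0.906 -0.248]
 [-0.939 -0.332 -0.091]
 [ 0.001  0.264 -0.964]]
```

View pics/w1.png

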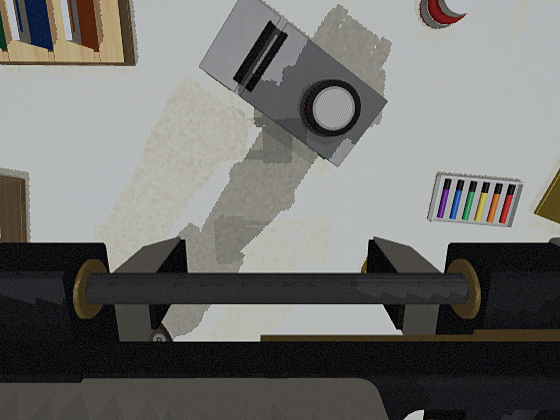

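The wrist view shows the lantern: lips at about (260,55), collar glass at (333,106). I measure these and work out the move to the rack.

```bash
cat > m2.py <<'E'
from h import *
import sys
def rects(d,mask,z,amin=40,amax=1e9,roi=None):
    m=mask.astype(np.uint8)
    if roi: q=np.zeros_like(m); a,b,c,e=roi; q[b:e,a:c]=m[b:e,a:c]; m=q
    for ct in cv2.findContours(m,0,1)[0]:
        A=cv2.contourArea(ct)
        if A<amin or A>amax: continue
        P=np.array([onz(d,u,v,z)[:2] for u,v in ct[:,0,:]],np.float32)*1000
        r=cv2.minAreaRect(P); e=cv2.fitEllipse(P) if len(P)>5 else None
        print('px',np.round(ct[:,0].mean(0)),'A',A,'rect',np.round(r[0],1),np.round(r[1],1),round(r[2],1),'ell',np.round(e[0],1),np.round(e[1],1))
E
python3 - <<'E'
from m2 import *
d=np.load('w1.npy',allow_pickle=True).item(); h=cv2.cvtColor(d['image'],cv2.COLOR_RGB2HSV); V=h[...,2].astype(int)
print(V[30:80:6,262], V[108,290:375:6])
print('lips'); rects(d,V<60,.096,roi=(200,10,300,100))
print('collar black@.135'); rects(d,V<60,.135,roi=(290,70,370,145))
print('glass@.135'); rects(d,V>125,.135,roi=(305,80,362,132),amin=200)
print('lantern deck@.09'); rects(d,(V<150)&(h[...,1]<60),.09,roi=(190,0,400,170),amin=2000)
E
```

```text
[123  14  23  47  52  69  26   7 148] [ 91  92  39  29 126 167 165 166 154 153 149  30  90  95  93]
lips
px [260.  57.] A 1259.0 rect [555.1 -99.3] [26.5 79.6] 74.7 ell [556.5 -99.3] [29.8 79.1]
collar black@.135
px [328. 109.] A 2729.5 rect [ 529.1 -192.8] [60.2 66.1] 26.1 ell [ 529.  -192.6] [60.3 66.6]
glass@.135
px [333. 108.] A 1332.0 rect [ 530.8 -196. ] [44.5 44.7] 85.3 ell [ 531. -196.] [43.9 44.4]
lantern deck@.09
px [299.  83.] A 21447.0 rect [ 537.  -150.5] [192.4 226.2] 20.1 ell [ 537.1 -153.4] [193.4 221.5]
```

{"api": "drive_tool", "payload": {
  "steps": [
    [0, 1, 36, 0, 0],
    [0, 1, 36, 0, 0],
    [0, 1, 36, 0, 0],
    [0, 1, 36, 0, 0],
    [0, 1, 36, 0, 0],
    [0, 1, 36, 0, 0],
    [0, 1, 36, 0, 0],
    [0, 1, 36, 0, 0],
    [0, 0, 0, 0, 0],
    [0, 0, 0, 0, 0]
  ]
}}

```text
clock: 2.15
position: [0.4465, 0.122, 0.3259]
ee_rot: [3.094, 0.544, -0.002]
force: [0.1, -1.0, 0.3]
width: 0.999
gripper_force: 0.0
```

```bash
python3 - <<'E'
from m2 import *
d=cam('wrist'); np.save('w2.npy',d); o=observe()
print(o['clock'],o['position'],o['ee_rot'],d['xyz']); 
cv2.imwrite('pics/w2.png',d['image'][:,:,::-1])
E
```

```text
2.2 [0.44671133 0.12033712 0.32589728] [ 3.09411145e+00  5.39646439e-01 -2.39178222e-03] [0.51324404 0.1470765  0.51653355]
```

View pics/w2.png

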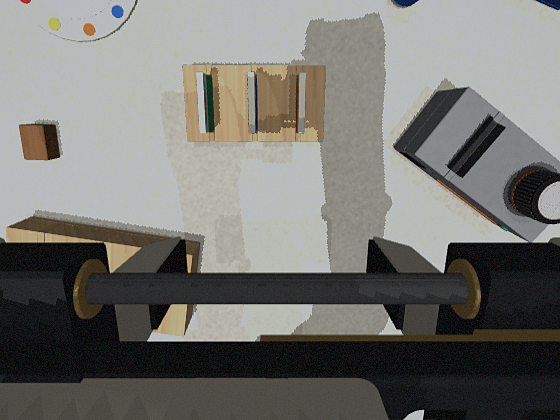

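The wrist view over the rack shows three white strips at (202,102), (252,102) and (302,102). The orange face is at the third, about (296,100). I measure the strip, the rack outline, and the slot in this view too.

```bash
python3 - <<'E'
from m2 import *
d=np.load('w2.npy',allow_pickle=True).item(); h=cv2.cvtColor(d['image'],cv2.COLOR_RGB2HSV); V=h[...,2].astype(int);S=h[...,1].astype(int)
print('row',d['image'][100,286:316].tolist())
print('strips@.098'); rects(d,(S<70)&(V>110),.098,roi=(188,68,322,138),amin=60)
print('rack@.038'); rects(d,cv2.morphologyEx(((S>60)|(V<60)).astype(np.uint8),cv2.MORPH_CLOSE,np.ones((9,9))),.038,roi=(175,55,328,148),amin=2000)
print('slot lips@.096'); rects(d,V<60,.096,roi=(430,105,515,190))
t=np.load('top0.npy',allow_pickle=True).item()
for p in [(.531,-.196,.135),(.5555,-.099,.096),(.51,.178,.038)]: print(np.round(np.array(proj(t,p))/.7), np.round(proj(d,p)))
E
```

```text
row [[127, 104, 74], [132, 109, 78], [143, 119, 85], [108, 88, 66], [109, 89, 66], [113, 92, 66], [114, 92, 69], [112, 93, 63], [115, 95, 71], [113, 96, 71], [63, 23, 2], [75, 37, 19], [92, 63, 43], [172, 172, 165], [161, 159, 149], [160, 157, 146], [157, 155, 146], [158, 156, 148], [163, 162, 156], [124, 104, 78], [135, 110, 80], [134, 108, 81], [135, 112, 86], [135, 112, 81], [136, 112, 83], [136, 111, 82], [132, 108, 79], [132, 109, 79], [134, 110, 81], [132, 110, 80]]
strips@.098
px [302. 102.] A 336.0 rect [531.5 122. ] [69.6  7.7] 19.8 ell [533.2 122.6] [  7.1 131.9]
px [251. 102.] A 330.0 rect [511.  178.4] [69.6  7.9] 20.2 ell [512.4 178.9] [ 7.3 91.2]
px [201. 102.] A 347.5 rect [490.4 234.9] [69.6  8. ] 19.7 ell [490.6 234.9] [  7.5 110.7]
rack@.038
px [255. 102.] A 10430.5 rect [511.1 178.4] [ 99.2 189.8] 20.0 ell [511.6 178. ] [112.7 232.9]
slot lips@.096
px [442. 179.] A 80.5 rect [505.  -80.5] [47.6  7.3] 76.0 ell [506.6 -76.8] [ 6.8 46.4]
px [476. 145.] A 1248.5 rect [556.7 -98.2] [27.8 76.4] 75.1 ell [556.4 -98.6] [28.6 97.8]
px [437. 115.] A 300.0 rect [573.4 -42.7] [33.1 26.2] 26.9 ell [575.8 -36.9] [21.7 37.1]
[523. 253.] [557. 200.]
[470. 243.] [475. 148.]
[332. 271.] [254. 105.]
```

The pane strip is at (531.5, 122.0), angle 19.8°, and the tool angle already matches. I pre-close so the fingers clear the blue pane, then go to a hover.

{"api": "drive_tool", "payload": {
  "steps": [
    [0.6, 14, 0, -10, 0],
    [0.6, 14, 0, -26, 0],
    [0.6, 14, 0, -30, 0],
    [0.6, 14, 0, -30, 0],
    [0.6, 14, 1, -30, 0],
    [0.6, 14, 1, -30, 0],
    [0.6, 0, 0, -20, 0],
    [0.6, 0, 0, 0, 0],
    [0.6, 0, 0, 0, 0]
  ]
}}

```text
clock: 2.95
position: [0.5301, 0.1212, 0.1498]
ee_rot: [3.094, 0.536, -0.005]
force: [-0.4, 0.1, 1.7]
width: 0.42
gripper_force: 0.0
```

```bash
python3 -c "
from h import *
o=observe();p=o['position']*1000;print(o['clock'],p,np.degrees(2*np.arctan2(o['ee_rot'][1],o['ee_rot'][0])),o['width'],o['force'],o['joints']);print(531.5-p[0],122-p[1],71-p[2])"
```

```text
2.95 [530.09818691 121.20435155 149.80721327] 19.661637009065092 0.41995757645301496 [-0.41901763  0.09712431  1.67806805] [ 0.035138    0.39607153 -0.47840256  1.79709007  0.21263339  1.00279773
 -1.75496783]
1.4018130868502112 0.79564845332537 -78.80721327271971
```

{"api": "drive_tool", "payload": {
  "steps": [
    [0.6, 1, 1, -25, 0],
    [0.6, 0, 0, -25, 0],
    [0.6, 0, 0, -20, 0],
    [0.6, 0, 0, -9, 0],
    [0.6, 0, 0, 0, 0],
    [1, 0, 0, 0, 0],
    [1, 0, 0, 0, 0],
    [1, 0, 0, 0, 0],
    [1, 0, 0, 0, 0]
  ],
  "grip_force": 25
}}

```text
clock: 3.7
position: [0.5325, 0.1249, 0.0729]
ee_rot: [-3.095, -0.54, -0.003]
force: [-0.8, 0.7, -0.5]
width: 0.16
gripper_force: 0.0
```

{"api": "drive_tool", "payload": {
  "steps": [
    [1, 0, 0, 0, 0],
    [1, 0, 0, 0, 0],
    [1, 0, 0, 0, 0]
  ]
}}

```text
clock: 3.95
position: [0.5318, 0.1248, 0.0719]
ee_rot: [3.095, 0.54, 0.0]
force: [0.2, 1.0, 0.3]
width: 0.008
gripper_force: 0.0
```

The fingers shut on nothing, so I look.

```bash
python3 - <<'E'
from h import *
w=cam('wrist'); s=cam('scene'); np.save('s3.npy',s)
a=cv2.resize(s['image'][180:290,260:400,::-1],(535,420),interpolation=cv2.INTER_CUBIC)
b=w['image'][140:420,100:460,::-1]; b=cv2.resize(b,(265,206))
c=np.zeros((420,800,3),np.uint8); c[:,:535]=a; c[:206,535:]=b; cv2.imwrite('pics/x3.png',c)
o=observe();print(o['position'],o['width'],o['ee_rot'],proj(s,o['position']),proj(s,[.5315,.122,.098]))
E
```

```text
[0.53170235 0.12473919 0.07168779] 0.006039669563084128 [3.09471133e+00 5.40377490e-01 2.13260293e-05] (np.float64(314.1458276067529), np.float64(238.96052338200724)) (np.float64(313.60303541652223), np.float64(231.5377455863679))
```

View pics/x3.png

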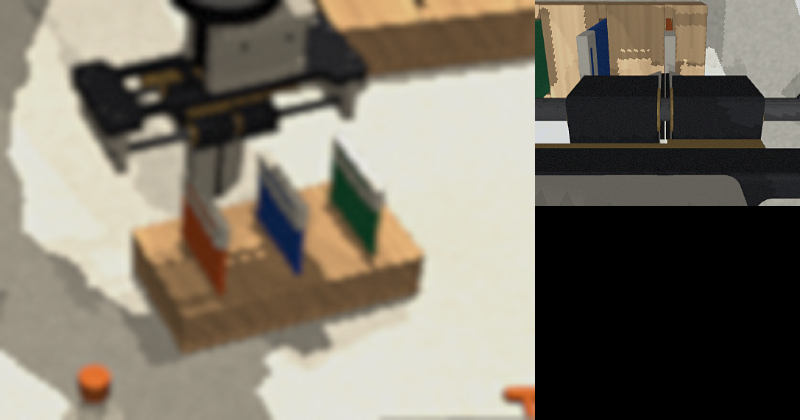

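```bash
python3 - <<'E'
from h import *
w=cam('wrist'); s=cam('scene'); o=observe(); p=o['position']; Rt=R.from_rotvec(o['ee_rot']).as_matrix()
print('tool axes',np.round(Rt,3).tolist())
for k in (0,.0188,.04,.066): q=p-Rt[:,2]*k; print(k,'wrist',np.round(proj(w,q)),'scene',np.round(proj(s,q)), 'crop',np.round((np.array(proj(s,q))-[260,180])*3.82))
u=np.array([np.cos(np.radians(19.8)),np.sin(np.radians(19.8)),0])
for e in(-.035,0,.035):
  q=np.array([.5315,.122,.098])+u*e; print(e,'pane top wrist',np.round(proj(w,q)),'crop',np.round((np.array(proj(s,q))-[260,180])*3.82))
for z in (.07,.08,.09,.098,.11,.13,.15):
  print(z,np.round(onz(s,260+215/3.82,180+195/3.82,z),3))
W=w['image']
for v in range(140,260,6): print(v,[int(x) for x in W[v,262:300:3].mean(1)])
E
```

```text
tool axes [[0.941, 0.339, -0.0], [0.339, -0.941, -0.0], [-0.0, 0.0, -1.0]]
0 wrist [278. 234.] scene [314. 239.] crop [207. 225.]
0.0188 wrist [278. 246.] scene [314. 234.] crop [208. 205.]
0.04 wrist [278. 262.] scene [315. 228.] crop [210. 182.]
0.066 wrist [278. 290.] scene [315. 220.] crop [212. 153.]
-0.035 pane top wrist [282. 312.] crop [185. 167.]
0 pane top wrist [283. 253.] crop [205. 197.]
0.035 pane top wrist [283. 188.] crop [225. 228.]
0.07 [0.496 0.133 0.07 ]
0.08 [0.508 0.132 0.08 ]
0.09 [0.52 0.13 0.09]
0.098 [0.529 0.129 0.098]
0.11 [0.544 0.128 0.11 ]
0.13 [0.567 0.125 0.13 ]
0.15 [0.591 0.122 0.15 ]
140 [131, 134, 146, 143, 140, 144, 153, 143, 142, 143, 141, 142, 139]
146 [92, 91, 90, 88, 78, 108, 102, 101, 104, 82, 81, 74, 82]
152 [108, 109, 109, 112, 101, 115, 109, 108, 111, 103, 130, 134, 136]
158 [107, 112, 113, 114, 109, 110, 109, 110, 110, 101, 135, 114, 118]
164 [108, 109, 107, 108, 111, 112, 107, 103, 105, 102, 104, 110, 113]
170 [110, 113, 110, 110, 111, 115, 69, 70, 64, 102, 106, 111, 113]
176 [108, 106, 114, 111, 113, 133, 63, 68, 59, 98, 126, 138, 135]
[... 157 characters left out ...]
13, 110, 110, 153, 150, 148, 148, 151, 98, 131, 131]
200 [113, 110, 112, 111, 88, 154, 147, 147, 150, 149, 99, 129, 132]
206 [115, 108, 109, 111, 109, 154, 148, 149, 149, 149, 125, 132, 132]
212 [113, 108, 112, 109, 113, 155, 148, 149, 147, 147, 123, 132, 131]
218 [107, 104, 108, 111, 90, 153, 146, 148, 150, 145, 125, 128, 133]
224 [98, 93, 99, 113, 94, 151, 148, 146, 147, 144, 103, 93, 95]
230 [158, 152, 169, 159, 193, 155, 130, 130, 130, 129, 91, 91, 171]
236 [166, 163, 139, 127, 173, 153, 129, 107, 138, 126, 94, 88, 158]
242 [56, 61, 99, 85, 8, 87, 16, 95, 49, 58, 60, 58, 58]
248 [23, 18, 104, 58, 10, 87, 13, 94, 12, 29, 24, 19, 29]
254 [28, 29, 102, 29, 8, 91, 18, 100, 4, 18, 29, 23, 28]
```

```bash
python3 - <<'E'
from h import *
w=cam('wrist'); s=cam('scene'); 
a=cv2.resize(s['image'][205:265,285:345,::-1],(400,400),interpolation=cv2.INTER_CUBIC)
b=cv2.resize(w['image'][160:300,210:350,::-1],(400,400),interpolation=cv2.INTER_CUBIC)
cv2.imwrite('pics/x4.png',np.clip(np.hstack([a,b])*1.0,0,255).astype(np.uint8)); print(observe()['width'],observe()['gripper_force'])
E
```

```text
0.0071142441167129315 0.0
```

View pics/x4.png

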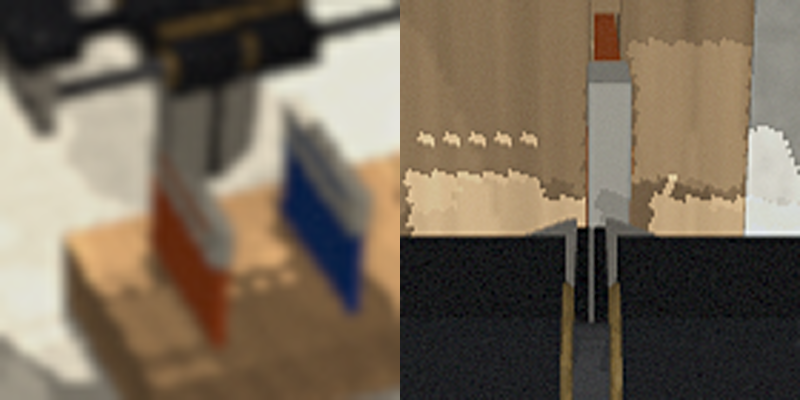

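The crop shows the shut tips just above the strip (its white shows through the gap at (590,280)), and about 3 mm too far left. The fingertips are therefore higher than the reading suggests. I reopen, shift by 3 mm and go 23 mm lower; the rack top stays clear either way.

{"api": "drive_tool", "payload": {
  "steps": [
    [0.6, 0, 0, 0, 0],
    [0.6, 0, -2, 0, 0],
    [0.6, 0, -1, 0, 0],
    [0.6, 0, 0, 0, 0],
    [0.6, 0, 0, 0, 0],
    [0.6, 0, 0, -8, 0],
    [0.6, 0, 0, -8, 0],
    [0.6, 0, 0, -7, 0],
    [0.6, 0, 0, 0, 0]
  ]
}}

```text
clock: 5.0
position: [0.5304, 0.1213, 0.0466]
ee_rot: [3.094, 0.541, -0.005]
force: [-0.7, -0.4, -0.2]
width: 0.397
gripper_force: 0.0
```

{"api": "drive_tool", "payload": {
  "steps": [
    [1, 0, 0, 0, 0],
    [1, 0, 0, 0, 0],
    [1, 0, 0, 0, 0],
    [1, 0, 0, 0, 0],
    [1, 0, 0, 0, 0],
    [1, 0, 0, 0, 0]
  ]
}}

```text
clock: 5.5
position: [0.5319, 0.1218, 0.0489]
ee_rot: [3.095, 0.54, 0.001]
force: [-0.3, -0.2, 1.0]
width: 0.084
gripper_force: 25.0
```

```bash
python3 - <<'E'
from h import *
w=cam('wrist'); s=cam('scene'); o=observe(); print(o['position'],o['width'],o['gripper_force'],o['force'],o['ft_torque'])
a=cv2.resize(s['image'][205:265,285:345,::-1],(400,400),interpolation=cv2.INTER_CUBIC)
b=cv2.resize(w['image'][160:300,210:350,::-1],(400,400),interpolation=cv2.INTER_CUBIC)
cv2.imwrite('pics/x5.png',np.hstack([a,b]))
E
```

```text
[0.53194383 0.12178093 0.04892443] 0.08667856704377759 24.999804496765137 [-1.26996269 -0.44630963  1.40482828] [-0.02064217  0.0286641   0.024507  ]
```

The pane is gripped (opening 8 mm, 25 N). I lift it straight up, then carry and turn it over to the slot.

{"api": "drive_tool", "payload": {
  "steps": [
    [1, 0, 0, 10, 0],
    [1, 0, 0, 15, 0],
    [1, 0, 0, 20, 0],
    [1, 0, 0, 25, 0],
    [1, 0, 0, 25, 0],
    [1, 0, 0, 25, 0],
    [1, 0, 0, 15, 0],
    [1, 2, -22, 0, -0.06],
    [1, 2, -22, 0, -0.06],
    [1, 2, -22, 0, -0.06],
    [1, 2, -22, 0, -0.06],
    [1, 2, -22, 0, -0.06],
    [1, 2, -22, 0, -0.06],
    [1, 3, -22, 0, -0.06],
    [1, 3, -22, 0, -0.06],
    [1, 3, -22, 0, -0.06],
    [1, 3, -22, 0, -0.06],
    [1, 0, 0, 0, 0],
    [1, 0, 0, 0, 0]
  ]
}}

```text
clock: 7.18
position: [0.5558, -0.1007, 0.1834]
ee_rot: [3.115, -0.406, -0.001]
force: [0.2, 0.9, -0.5]
width: 0.085
gripper_force: 25.0
```

```bash
python3 - <<'E'
from h import *
w=cam('wrist'); s=cam('scene'); o=observe(); print(o['clock'],o['position'],np.degrees(2*np.arctan2(o['ee_rot'][1],o['ee_rot'][0])),o['width'],o['gripper_force'],o['force'],o['joints'])
np.save('w6.npy',w);np.save('s6.npy',s)
sl=np.array([.556,-.0985,.096]); print('slot',proj(w,sl),proj(s,sl))
a=cv2.resize(s['image'][160:280,160:280,::-1],(400,400),interpolation=cv2.INTER_CUBIC)
b=cv2.resize(w['image'][60:300,180:420,::-1],(400,400),interpolation=cv2.INTER_CUBIC)
cv2.imwrite('pics/x6.png',np.hstack([a,b]))
E
```

```text
7.2833 [ 0.55577271 -0.09794501  0.18351812] 345.4233330352905 0.08236066379147326 24.999194741249084 [-0.57311818  0.54336056 -1.03542208] [ 0.29526686  0.36735577 -0.2887463   1.71954454  0.11597894  1.07176676
 -1.85610387]
slot (np.float64(274.4499567985466), np.float64(197.6113931208977)) (np.float64(231.104292439186), np.float64(238.35462367732347))
```

View pics/x6.png

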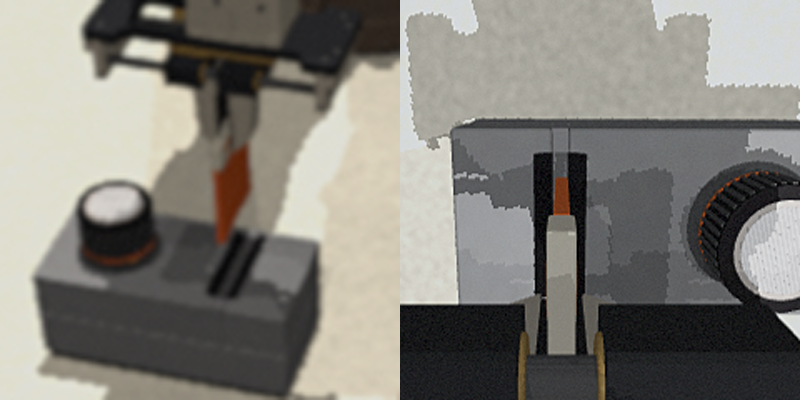

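The pane hangs plumb over the slot: strip at crop (562,280), lips at (561,215), orange face below. I do a numeric check of the lateral offset before lowering.

```bash
python3 - <<'E'
from m2 import *
d=np.load('w6.npy',allow_pickle=True).item(); I=d['image']; h=cv2.cvtColor(I,cv2.COLOR_RGB2HSV); V=h[...,2].astype(int);S=h[...,1].astype(int);H=h[...,0].astype(int)
n=np.array([.2517,.9678]); 
def edges(v,mask,z,a,b):
    x=np.where(mask[v,a:b])[0]+a
    if len(x)==0: return
    P=[onz(d,x[0]-.5,v,z)[:2]*1000,onz(d,x[-1]+.5,v,z)[:2]*1000]
    q=[ (p-np.array([555.8,-97.9]))@n for p in P]; print(v,x[0],x[-1],'off along lantern y',np.round(q,1),'mid',round(sum(q)/2,2))
print('lips');[edges(v,V<45,.096,250,300) for v in (158,163,185,200,215)]
print('strip top z .2326');[edges(v,(V>120)&(S<50),.2326,266,290) for v in (200,210,220,230)]
print('orange');[edges(v,(S>120)&((H<15)),.2126,262,292) for v in (168,172,178,184)]
print(I[205,255:300].mean(1).astype(int)); print(I[175,255:300].mean(1).astype(int))
E
```

```text
lips
158 260 291 off along lantern y [ 11.6 -14.8] mid -1.59
163 260 291 off along lantern y [ 11.7 -14.8] mid -1.57
185 261 291 off along lantern y [ 11.2 -15. ] mid -1.9
200 261 290 off along lantern y [ 11.4 -14.2] mid -1.41
215 261 290 off along lantern y [ 11.6 -14.3] mid -1.35
strip top z .2326
200 268 285 off along lantern y [ 1.6 -6.2] mid -2.29
210 268 285 off along lantern y [ 1.7 -6.2] mid -2.27
220 268 285 off along lantern y [ 1.7 -6.2] mid -2.25
230 268 285 off along lantern y [ 1.8 -6.2] mid -2.24
orange
168 273 280 off along lantern y [-0.4 -4.3] mid -2.35
172 273 280 off along lantern y [-0.4 -4.3] mid -2.35
178 273 281 off along lantern y [-0.4 -4.8] mid -2.58
184 272 281 off along lantern y [ 0.1 -4.8] mid -2.32
[159 160 161 163 168 133   2  16  29  10  17  12  32 149 149 147 149 150
 148 148 149 149 149 147 148 152 150 147 149 147 144   0   2  21  18  16
  85 103  98  98  97  94  95 101  99]
[95 98 96 94 99 17 17  4 22 12 25 17 10 14  7 16 42 84 63 59 66 66 63 65
 63 68 25  9 18 19 17 10 16  6 18  4 28 99 92 94 91 90 85 90 90]
```

{"api": "drive_tool", "payload": {
  "steps": [
    [1, 0, 1, -10, 0],
    [1, 0, 0, -10, 0],
    [1, 0, 0, -10, 0],
    [1, 0, 0, -8, 0],
    [1, 0, 0, 0, 0],
    [1, 0, 0, -5, 0],
    [1, 0, 0, -5, 0],
    [1, 0, 0, -5, 0],
    [1, 0, 0, -5, 0],
    [1, 0, 0, 0, 0]
  ]
}}

```text
clock: 8.12
position: [0.5551, -0.0978, 0.1246]
ee_rot: [3.116, -0.399, -0.002]
force: [-0.6, -2.0, -1.3]
width: 0.082
gripper_force: 25.0
```

{"api": "drive_tool", "payload": {
  "steps": [
    [1, 0, 0, -5, 0],
    [1, 0, 0, -5, 0],
    [1, 0, 0, -5, 0],
    [1, 0, 0, -5, 0],
    [1, 0, 0, -5, 0],
    [1, 0, 0, 0, 0]
  ]
}}

```text
clock: 8.62
position: [0.5551, -0.0977, 0.0994]
ee_rot: [3.116, -0.399, -0.002]
force: [0.8, -5.0, -2.2]
width: 0.083
gripper_force: 25.0
```

{"api": "drive_tool", "payload": {
  "steps": [
    [1, 0, -0.5, -3, 0],
    [1, 0, 0, -3, 0],
    [1, 0, 0, -2, 0],
    [1, 0, 0, -1, 0],
    [1, 0, 0, 0, 0]
  ]
}}

```text
clock: 9.03
position: [0.5557, -0.0979, 0.0914]
ee_rot: [3.116, -0.398, -0.0]
force: [-0.5, -3.9, -2.1]
width: 0.082
gripper_force: 25.0
```

{"api": "drive_tool", "payload": {
  "steps": [
    [1, 0, -0.5, -1, 0],
    [1, 0, 0, -1, 0],
    [1, 0, 0, 0, 0]
  ]
}}

```text
clock: 9.28
position: [0.556, -0.0981, 0.0909]
ee_rot: [3.116, -0.398, 0.001]
force: [-5.2, -2.4, 13.1]
width: 0.086
gripper_force: 25.0
```

The pane is on the slot floor (13 N). I unload, release, and lift clear while pre-turning for the collar.

{"api": "drive_tool", "payload": {
  "steps": [
    [1, 0, 0, 1, 0],
    [1, 0, 0, 0, 0],
    [0.6, 0, 0, 0, 0],
    [0.6, 0, 0, 0, 0],
    [0.6, 0, 0, 0, 0],
    [0.6, 0, 0, 0, 0],
    [0.6, 0, 0, 10, 0],
    [0.6, 0, 0, 20, 0],
    [0.6, 0, 0, 20, 0],
    [0.4, 0, 0, 20, 0],
    [0.2, -4, -16, 20, 0.12],
    [0.2, -4, -16, 20, 0.12],
    [0.2, -4, -16, 20, 0.12],
    [0.2, -4, -16, 0, 0.12],
    [0.2, -4, -16, 0, 0.12],
    [0.2, -4, -16, 0, 0.12],
    [0.2, 0, 0, 0, 0.12],
    [0.2, 0, 0, 0, 0.12],
    [0.2, 0, 0, 0, 0],
    [0.2, 0, 0, 0, 0]
  ]
}}

```text
clock: 10.95
position: [0.5318, -0.1941, 0.2212]
ee_rot: [-2.95, -1.08, -0.001]
force: [0.8, -0.0, -0.3]
width: 0.8
gripper_force: 0.0
```

```bash
python3 - <<'E'
from m2 import *
d=cam('wrist'); np.save('w7.npy',d); s=cam('scene'); o=observe(); p=o['position']
print(o['clock'],p,np.degrees(2*np.arctan2(o['ee_rot'][1],o['ee_rot'][0])),o['width'],o['joints'],o['force'])
I=d['image']; h=cv2.cvtColor(I,cv2.COLOR_RGB2HSV); V=h[...,2].astype(int)
c=np.round(proj(d,[.531,-.196,.135])).astype(int); print('exp px',c, proj(d,p))
r=45; print(I[min(max(c[1],0),419),max(c[0]-r,0):c[0]+r:4].mean(1).astype(int))
rects(d,V>120,.135,roi=(max(c[0]-r,0),max(c[1]-r,0),c[0]+r,c[1]+r),amin=300)
rects(d,V<60,.135,roi=(max(c[0]-60,0),max(c[1]-60,0),c[0]+60,c[1]+60),amin=1000)
b=cv2.resize(s['image'][160:280,160:280,::-1],(400,400),interpolation=cv2.INTER_CUBIC)
cv2.imwrite('pics/x7.png',np.hstack([b,cv2.resize(I[:,:,::-1],(400,300))[:, :] if False else cv2.copyMakeBorder(cv2.resize(I[:,:,::-1],(400,300)),0,100,0,0,0)]))
E
```

```text
11.05 [ 0.53180279 -0.19401712  0.22098254] 40.23823657035388 0.7985659637305821 [ 0.59052747  0.35992983 -0.45292888  1.65316361  0.16838903  1.16697025
 -0.77203352] [ 0.4325451  -0.30986055 -0.3556278 ]
exp px [278 200] (np.float64(277.5837068163117), np.float64(233.82161115091733))
[103 103 107  18  12 117 173 172 173 172 172 173 169 170 172 171 175 177
 105  19  34 105 106]
px [310. 238.] A 327.0 rect [ 523.6 -234.3] [18.6 28.2] 40.3 ell [ 524.6 -239.8] [15.5 32.1]
px [241. 232.] A 389.0 rect [ 493.  -190.3] [29.5 21.1] 38.3 ell [ 487.1 -190.7] [17.4 33.5]
px [272. 197.] A 1997.5 rect [ 530.4 -196.1] [44.9 44.4] 40.3 ell [ 530.6 -196.6] [43.6 44.7]
px [278. 194.] A 4381.0 rect [ 534.3 -192.8] [67.9 59.6] 40.3 ell [ 534.1 -193. ] [59.9 68.7]
```

View pics/x7.png

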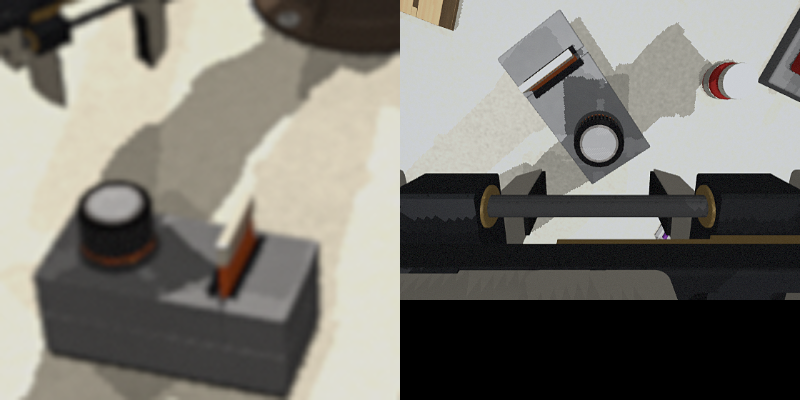

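The pane stands free in the slot (crop (235,250)) and the collar glass is at (600,143). The collar centre is (530.6, −196.3). I descend around it and grip.

{"api": "drive_tool", "payload": {
  "steps": [
    [0.1, -1, -2, -20, 0],
    [0.1, 0, 0, -25, 0],
    [0.1, 0, 0, -25, 0],
    [0.1, 0, 0, -25, 0],
    [0.1, 0, 0, -20, 0],
    [0.1, 0, 0, -14, 0],
    [0.1, 0, 0, -8, 0],
    [0.1, 0, 0, -4, 0],
    [0.1, 0, 0, 0, 0],
    [0.1, 0, 0, 0, 0]
  ],
  "grip_force": 35
}}

```text
clock: 11.88
position: [0.5313, -0.1962, 0.0804]
ee_rot: [2.948, 1.085, 0.001]
force: [0.7, 0.4, -0.1]
width: 0.9
gripper_force: 0.0
```

{"api": "drive_tool", "payload": {
  "steps": [
    [0.5, 0, 0, 0, 0],
    [0.5, 0, 0, 0, 0],
    [0.5, 0, 0, 0, 0],
    [0.5, 0, 0, 0, 0],
    [0.5, 0, 0, 0, 0]
  ]
}}

```text
clock: 12.3
position: [0.531, -0.1964, 0.0801]
ee_rot: [2.948, 1.085, 0.001]
force: [-0.2, -0.7, 2.4]
width: 0.644
gripper_force: 35.0
```

{"api": "drive_tool", "payload": {
  "steps": [
    [0.5, 0, 0, -1, 0],
    [0.5, 0, 0, 0, -0.06],
    [0.5, 0, 0, 0, -0.08],
    [0.5, 0, 0, 0, -0.08],
    [0.5, 0, 0, 0, 0]
  ]
}}

```text
clock: 12.72
position: [0.5321, -0.1966, 0.08]
ee_rot: [3.05, 0.747, 0.004]
force: [0.0, 0.3, 9.2]
width: 0.645
gripper_force: 35.0
```

{"api": "drive_tool", "payload": {
  "steps": [
    [0.5, 0, 0, 0, -0.07],
    [0.5, 0, 0, 0, -0.07],
    [0.5, 0, 0, 0, 0]
  ]
}}

```text
clock: 12.97
position: [0.5321, -0.1966, 0.0798]
ee_rot: [3.095, 0.533, 0.004]
force: [-0.0, 0.0, 7.8]
width: 0.643
gripper_force: 35.0
```

{"api": "drive_tool", "payload": {
  "steps": [
    [0.5, 0, 0, 0, -0.06],
    [0.5, 0, 0, 0, -0.06],
    [0.5, 0, 0, 0, 0]
  ]
}}

```text
clock: 13.22
position: [0.531, -0.1963, 0.0789]
ee_rot: [3.122, 0.349, 0.001]
force: [0.6, -1.1, -0.5]
width: 0.646
gripper_force: 35.0
```

{"api": "drive_tool", "payload": {
  "steps": [
    [0.5, 0, 0, 0, -0.06],
    [0.5, 0, 0, 0, -0.06],
    [0.5, 0, 0, 0, 0]
  ]
}}

```text
clock: 13.47
position: [0.5305, -0.1963, 0.0784]
ee_rot: [3.137, 0.165, -0.001]
force: [0.2, -0.4, -1.7]
width: 0.643
gripper_force: 35.0
```

The force fell to zero after about 27° of turn, so it has probably caught. I push down gently to test.

{"api": "drive_tool", "payload": {
  "steps": [
    [0.5, 0, 0, -1, 0],
    [0.5, 0, 0, -1, 0],
    [0.5, 0, 0, 0, 0],
    [0.5, 0, 0, 0, 0]
  ]
}}

```text
clock: 13.8
position: [0.5306, -0.1963, 0.0764]
ee_rot: [-3.137, -0.168, 0.0]
force: [0.8, 0.0, -1.7]
width: 0.646
gripper_force: 35.0
```

```bash
python3 -c "
from h import *
o=observe();print(o['position'],o['force'],o['ft_torque'],o['ee_rot'],o['width'])"
```

```text
[ 0.53056262 -0.19626783  0.07644866] [ 0.76940166  0.00723298 -1.7253833 ] [-0.00973288 -0.05491714 -0.02335245] [-3.13697649e+00 -1.67836968e-01  4.73051779e-04] 0.645730956837386
```

It drops freely, so the keyways have caught. I push against the spring.

{"api": "drive_tool", "payload": {
  "steps": [
    [0.5, 0, 0, -1, 0],
    [0.5, 0, 0, -1, 0],
    [0.5, 0, 0, -1, 0],
    [0.5, 0, 0, -1, 0],
    [0.5, 0, 0, 0, 0],
    [0.5, 0, 0, 0, 0]
  ]
}}

```text
clock: 14.3
position: [0.5307, -0.1963, 0.0729]
ee_rot: [3.137, 0.166, 0.0]
force: [-2.1, 0.3, 6.9]
width: 0.644
gripper_force: 35.0
```

{"api": "drive_tool", "payload": {
  "steps": [
    [0.5, 0, 0, -1, 0],
    [0.5, 0, 0, -1, 0],
    [0.5, 0, 0, -0.5, 0],
    [0.5, 0, 0, 0, 0],
    [0.5, 0, 0, 0, 0]
  ]
}}

```text
clock: 14.72
position: [0.5307, -0.1963, 0.0711]
ee_rot: [3.137, 0.166, 0.0]
force: [-4.0, 0.9, 12.9]
width: 0.644
gripper_force: 35.0
```

{"api": "drive_tool", "payload": {
  "steps": [
    [0.5, 0, 0, -0.4, 0],
    [0.5, 0, 0, 0, 0],
    [0.5, 0, 0, 0, 0]
  ]
}}

```text
clock: 14.97
position: [0.5308, -0.1963, 0.071]
ee_rot: [3.137, 0.166, 0.001]
force: [-5.9, 1.8, 17.0]
width: 0.644
gripper_force: 35.0
```

```bash
python3 - <<'E'
from h import *
s=cam('scene'); w=cam('wrist'); o=observe(); print(o['clock'],o['position'],o['force'],o['gripper_force'],o['width'])
b=cv2.resize(s['image'][175:285,150:270,::-1],(400,367),interpolation=cv2.INTER_CUBIC)
c=cv2.resize(w['image'][100:320,160:400,::-1],(400,367),interpolation=cv2.INTER_CUBIC)
cv2.imwrite('pics/x8.png',np.hstack([b,c]))
E
```

```text
15.0667 [ 0.53075273 -0.19628377  0.07102632] [-6.12667614  1.75999271 15.91675883] 35.00284471673045 0.6448797469654137
```

View pics/x8.png

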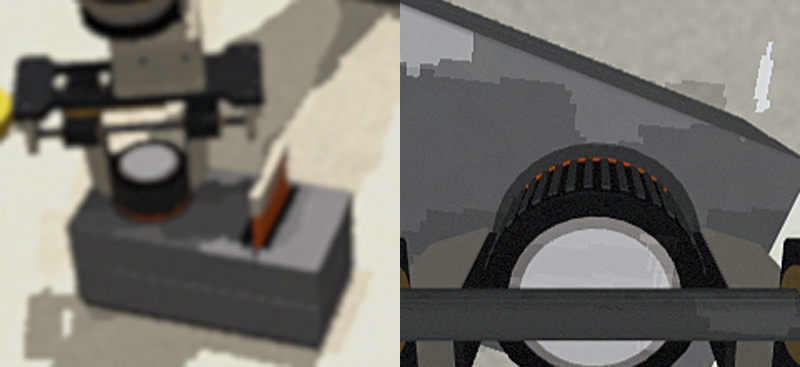

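The collar is seated on the deck at crop (150,190), and the pane stands in its slot at (270,205). The collar has dropped 9 mm, and the force rose from 13 to 17 N with no further travel, so it is home at 16–17 N. I hand in.

```bash
python3 -c "
from cell import arm
print(arm.sign_off())"
```

```text
the job is handed in; nothing more can be done
None
```

The orange pane is standing on the floor of the lantern slot and released; the collar caught after about 27–34° of turn and is held fully home at 16–17 N, and the job was handed in at about 15 s.

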